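Refit the grate in the dust suction box

ROBOT

A 7-joint arm with a two-finger parallel gripper is mounted at the origin on the work surface. World frame = base frame: x ahead of the robot, y to its left, z up, the work surface at z = 0. Lengths are in mm, angles in rad, forces in N, time in s.
With the tool pointing down it reaches from about 400 to 875 mm from the base axis. Payload 4.4 kg.
Tool frame: the origin (TCP) lies on the centre line of the jaws, within the pads' length; the fingertips stand 25 mm ahead of it and the grasp point (between the pads) lies 6 mm ahead of it (ctrl.finger_overhang is the distance from the TCP to the fingertips, in mm); z points along the fingers, y is the line along which they close (so a half turn about z gives the same grasp; the last joint's range is limited). The gripper opens to 85 mm and grips with 20 to 120 N. Pads are 22 mm wide; open, the fingers measure 114 mm over their backs; the gripper's body (76 mm by 85 mm) begins 54 mm behind the grasp point. The pads swing forward as they close: fully open they stand 13 mm farther back than shut.
Start: joints at [-1.351, 0.628, 0.038, 1.517, -0.027, 0.996, -0.02], TCP at [183.228, 623.655, 256.313] pointing down, gripper open.
Joint ranges: [-3.06, 3.06], [-0.37, 2.12], [-1.25, 1.32], [0.18, 2.47], [-1.1, 4.24], [0.23, 1.98], [-2.94, 2.94]. Speed limits (rad/s): [2.57, 2.57, 3.14, 3.14, 3.14, 3.14, 3.14].

INTERFACE

Orientations are given as [roll, pitch, yaw] about the fixed x, y, z axes, in that order (R = Rz(yaw) Ry(pitch) Rx(roll)).
In Python, from cell import ctrl gives the robot as it stands. The module is installed in compiled form; this text tells all that it offers.
- The arm moves only by the tool play_rows, never from a script. Its argument "targets" is a list of rows, each a list of 5 numbers: the closure, from 0 (fully open) to 1 (shut), then the shift along the tool's x, y, z in cm, then the turn about the tool's z in degrees. In form: [[gripper, dx, dy, dz, spin], ...]. A call has 1 to 10 rows; each row is the pose to reach, as a shift and turn from the pose commanded when the call began, along the tool's axes at that moment; what a row does not reach only later rows make up. A row lasts 1/10 s, in which the tool goes at most 50 mm and 8.59 degrees, less where a joint would pass 70% of its speed; a pose out of reach is approached as far as the arm can. A call with a gripper value outside its range is refused whole. The fingers move at their own pace and stop on an object; the grip force is fixed at half the most. Time passes only in rows, so rows that repeat a pose let the fingers close. It gives the time, the measured TCP pose, the force, the opening and the grip force at its end, in the units of the state.
- ctrl.read_state(): the state, without advancing time (a new reading comes with each control period).
- ctrl.get_image(name): name is "side" or "top"; returns (picture, depth): 400x640x3 uint8, red, green, blue; 400x640 float32, mm along the optical axis (not along the pixel's ray), 0 where there is no reading.
- ctrl.calibration(name): a dict with "vfov" (degrees; the focal length in pixels is half the picture's height over the tangent of half this angle, whatever the lens; pixels are square), "cx", "cy" (the principal point, pixels), "k1" (the pictures are not rectified: a ray, as slopes to the right and down, at radius r is drawn at 1 + k1 r^2 times it, then the intrinsics apply), "extrinsics" (4x4, takes a point from camera to world coordinates). Camera axes: x right, y down, z forward; pixel columns grow to the right and rows downward; lengths in mm; the calibration is good to about 2 mm. A picture is of the moment at which its call begins. calibration takes no time and is no camera call.
- ctrl.finish_job(): hands the job in; it is judged then, once.
Trained networks look in the newest picture that a camera, given by its name, has taken for a name from the list of things; names that differ only in an ending like _2 or _b are one class to them, and where a whole thing is asked for, a point or a joint stands for the part that bears it (a point fixed in the world has none). Each returns a list of dicts, best first, with "confidence" (0 to 1); they miss things now and then, are a little off and sometimes report something else, mostly with a low value. They report only what shows in the picture. A call takes as long as a camera call.
- ctrl.search_frame(camera, name): "bbox" ([left, top, right, bottom] in pixels, round what is visible of it).
- ctrl.trace(camera, name): "pixels" (400x640 bool, what is visible of it) and "bbox" ([left, top, right, bottom] in pixels, round what is visible of it).
The state is a dict: "clock": time; "qpos": joint angles; "qd": joint speeds; "tau": joint torques, N m; "eef_pos": TCP position; "tool_rot": TCP orientation; "force": force on the tool from outside, world axes, zero at the start; "torque": the same for the moment, N m; "width": finger opening in mm; "gripper_force": force on a finger pad.
Only numpy, scipy, OpenCV 4.12 (cv2) and the standard library are available. Lean on these libraries where they do the work, as an engineer would, in place of code of your own. Each camera call takes 0.05 s, during which the arm holds its last target. There are 200 camera calls.

TASK

Put the slotted steel grate back into the mouth of the bench's dust suction box, handle up. It is longer than the mouth, so tilt it, slip its near end under the deep lip and push back the spring strip there, lower the other end past the short lip, and bring it home so that it lies flat on the ledges with both ends under the lips. Set it down by feel, neither forcing it nor letting it drop, leave the other things on the bench where they are, and let go.

Things in the scene. Friction and masses are not known exactly. Their poses are not given: they have to be found in the camera images.
- grate_handle (a point): Middle of the loose grate's handle bar (70 long along x, 10 wide along y, 8 high), a flat bow over the grate's middle on two end posts, 24 clear below it. The point is 33 above the underside of the grate: a flat slotted steel plate 220 (x) x 150 (y) x 5, 0.3 to 0.6 kg, z out of its upper face, same either end round. It starts flat on the bench.
- suction_box: Fixed grey steel box on the bench, 252 long, 166 wide, 114 high, open on top, suction pipe at its far end. Origin on the bench below the middle of the mouth; x along the box to the pipe end (away from the robot, yaw within 25 degrees), y across, z up. Mouth 198 (x) x 158 (y), plain side walls. Grate home: its pipe end at x 109, near end at -111, handle bar's centre at x -1, 33 above the ledges.
- deep_lip (a point): Middle of the free lower edge of the deep lip at the near end: box frame x -99, z 110; 4 thick, top at z 114, reaching back to x -135. Under it a level ledge from x -135 to -85, so 14 shows in the mouth. Both ledges are clamped by screws in slots at one same height, anywhere from z 64 to 92 and not measured: feel for it. They stay put under the work.
- short_lip (a point): Middle of the free lower edge of the short lip at the pipe end: box frame x 99, z 110; 4 thick, top at z 114, reaching to the solid end wall at x 109. Ledge below it, x 85 to 109, level with the near one. For the grate to pass this lip, its near end must be pushed back beyond x -121.
- shoe_last: Wooden shoe last (foot form), bystander, 255 long, 84 wide, 95 high, standing on its sole; origin on the bench under its middle.
- hammer: Hammer with a wooden handle, bystander, 250 long, lying flat; origin under its middle.
- glue_jar: Closed amber jar, bystander, 72 across, 95 high; origin under its centre.
- near_end (a point): Middle of the box's outer near end wall at the rim: box frame x -139, z 114. Inside, under the deep lip, an upright spring strip (120 wide, 14 high) stands on the ledge: its face rests at x -106 and yields straight back to a stop at -125, pushing the grate's end with 4 N at first touch, 5.3 N with the grate home, 8.8 N fully back. Its two pins come out of this wall as it yields: heads 25 off it at rest, 44 fully back.

How it is judged:
By the outcome, as a careful person would: the job done as asked, in the order asked, and still so for the second after the job is handed in, with the robot touching nothing.
It also fails if it takes over 48 s, if anything falls off the work surface, if the arm or the gripper's body presses on something with over 40 N, if the wrist force passes 120 N, or if a joint passes its speed limit or range.

## Working session

There is one attempt and no reset: what is moved stays moved. The work goes in short steps, Python scripts to look and compute and a tool call to move; the robot and the scene stay as the last step left them, time stands still between calls to the robot, and variables do not carry over. Pictures are saved under pics/ and viewed, at most 10 in all, crops included, and the job is handed in when it is done.

Besides the shell and the picture viewer there is one more tool, called after "Call:" by a JSON object that holds its "op" and its "data", one argument or row to a line. play_rows: Moves the arm, as the interface text tells. Its arguments: {"type":"object","properties":{"targets":{"type":"array"}},"required":["targets"]}

```bash
mkdir -p pics; cat > h.py <<'E'
import numpy as np, cv2
from cell import ctrl
def proj(cam,P):
    c=ctrl.calibration(cam);E=np.array(c["extrinsics"]);f=200/np.tan(np.radians(c["vfov"]/2))
    p=(np.asarray(P,float)-E[:3,3])@E[:3,:3];s=p[...,:2]/p[...,2:];r2=(s**2).sum(-1,keepdims=True)
    return s*(1+c["k1"]*r2)*f+[c["cx"],c["cy"]]
def cloud(cam,depth):
    c=ctrl.calibration(cam);E=np.array(c["extrinsics"]);f=200/np.tan(np.radians(c["vfov"]/2))
    v,u=np.mgrid[0:400,0:640].astype(float);d=np.stack([(u-c["cx"])/f,(v-c["cy"])/f],-1)
    s=d.copy()
    for _ in range(20): s=d/(1+c["k1"]*(s**2).sum(-1,keepdims=True))
    p=np.concatenate([s,np.ones((400,640,1))],-1)*depth[...,None]
    w=p@E[:3,:3].T+E[:3,3]; w[depth<=0]=np.nan; return w
def save(cam,name):
    im,d=ctrl.get_image(cam);cv2.imwrite(f"pics/{name}.png",im[...,::-1]);return im,d
E
python3 - <<'E'
from h import *
np.set_printoptions(precision=1,suppress=True)
s=ctrl.read_state();print(s["eef_pos"],s["tool_rot"],s["width"],s["force"],ctrl.finger_overhang)
for cam in("top","side"):
    im,d=save(cam,cam+"0");W=cloud(cam,d);np.save(f"{cam}0.npy",W)
    print(cam,np.array(ctrl.calibration(cam)["extrinsics"])[:3,3])
    for n in("grate_handle","suction_box","shoe_last","hammer","glue_jar"):
        for r in ctrl.trace(cam,n)[:2]:
            w=W[r["pixels"]];w=w[~np.isnan(w[:,0])]
            print(n,round(r["confidence"],2),r["bbox"],np.percentile(w,[2,50,98],axis=0).tolist() if len(w) else 0)
E
```

```text
[183.  623.1 255.4] [-3.1 -0.   2.9] 85.32999803927507 [ 0.8 -0.2 -0.2] 25.0
top [ 424.7  -19.4 1453.5]
grate_handle 0.57 [340.4, 166.3, 395.5, 242.9] [[444.50527284165423, -231.66224433425842, -4.695799364909763], [549.3331087096209, -150.45653364204844, 3.974470274817122], [661.0793179483242, -65.44226691762978, 32.790368132588405]]
suction_box 0.78 [218.5, 156.6, 301.0, 259.6] [[409.97776886720976, 96.36999642836096, 0.4314719180409477], [549.5404235960277, 199.2179125456559, 21.675376121515683], [700.9569636195771, 307.47662294373447, 117.8180103464794]]
shoe_last 0.91 [437.3, 151.5, 481.7, 228.0] [[483.54517976764475, -487.51282955524647, 15.938245448609855], [596.4145260738671, -441.570526269227, 52.410855230321204], [711.783551563796, -390.4229873575298, 95.85939649756799]]
hammer 0.91 [185.0, 163.3, 212.5, 240.4] [[453.2834401340936, 379.15579282055893, 9.241612923373678], [601.2882361075644, 422.62724407838635, 22.923529837890214], [694.9449436630272, 457.03823637775287, 30.09911494744152]]
glue_jar 0.92 [318.9, 125.3, 339.9, 149.0] [[740.1255540505705, -44.88428889979122, 3
[... 1046 characters left out ...]
16748360716, 117.0846163138357]]
shoe_last 0.72 [379.3, 277.7, 434.0, 339.2] [[479.3227960292514, -508.2729605496778, 17.62281036477846], [559.603175869137, -475.0149592897789, 55.0769834765764], [706.1036893571137, -404.5864450354994, 95.78845570168292]]
hammer 0.79 [222.3, 146.0, 278.7, 176.0] [[448.84406695193826, 385.0617742313612, 7.457135456186461], [632.0971155636391, 418.1734626206867, 22.129905818907446], [693.2214638069888, 452.1254286869766, 30.467565545773997]]
glue_jar 0.63 [348.9, 180.4, 369.0, 212.9] [[739.0878444788251, -51.84685978087894, 2.43111330028587], [760.8332892985558, -32.36283038318072, 66.10368177974715], [803.3138357667503, 12.047239120121539, 99.15535256745224]]
```

```bash
python3 - <<'E'
from h import *
np.set_printoptions(precision=1,suppress=True)
for cam in("top","side"):
    W=np.load(cam+"0.npy");p=W.reshape(-1,3);p=p[~np.isnan(p[:,0])]
    def sel(x0,x1,y0,y1,z0,z1): return p[(p[:,0]>x0)&(p[:,0]<x1)&(p[:,1]>y0)&(p[:,1]<y1)&(p[:,2]>z0)&(p[:,2]<z1)]
    hn=sel(430,680,-250,-40,22,60);print(cam,"handle",len(hn),cv2.minAreaRect(hn[:,:2].astype(np.float32)),np.median(hn,0))
    c=np.cov(hn[:,:2].T);w,v=np.linalg.eigh(c);print("dir",np.degrees(np.arctan(v[1,1]/v[0,1])),hn[:,:2].mean(0))
    r=sel(380,730,60,340,104,135);print("rim",len(r),cv2.minAreaRect(r[:,:2].astype(np.float32)),np.median(r[:,2]))
    im=cv2.imread(f"pics/{cam}0.png")
    b=(190,110,420,280) if cam=="top" else (200,130,440,300)
    cv2.imwrite(f"pics/{cam}c.png",cv2.resize(im[b[1]:b[3],b[0]:b[2]],None,fx=3.3,fy=3.3,interpolation=cv2.INTER_CUBIC))
E
```

```text
top handle 71 ((553.4468383789062, -148.17222595214844), (9.960412979125977, 70.19745635986328), 75.27608489990234) [ 553.4 -146.9   36.2]
dir -14.505386838166709 [ 552.7 -147.9]
rim 1500 ((527.335205078125, 209.96347045898438), (178.9820098876953, 275.7740478515625), 70.0730972290039) 113.68958690390468
side handle 86 ((553.109130859375, -151.0998077392578), (15.493232727050781, 70.36375427246094), 76.988037109375) [ 552.9 -150.4   34.9]
dir -14.417681470705881 [ 552.3 -151.5]
rim 890 ((527.77978515625, 207.27516174316406), (191.56683349609375, 275.73370361328125), 70.34243774414062) 113.0989156418716
```

View pics/topc.png

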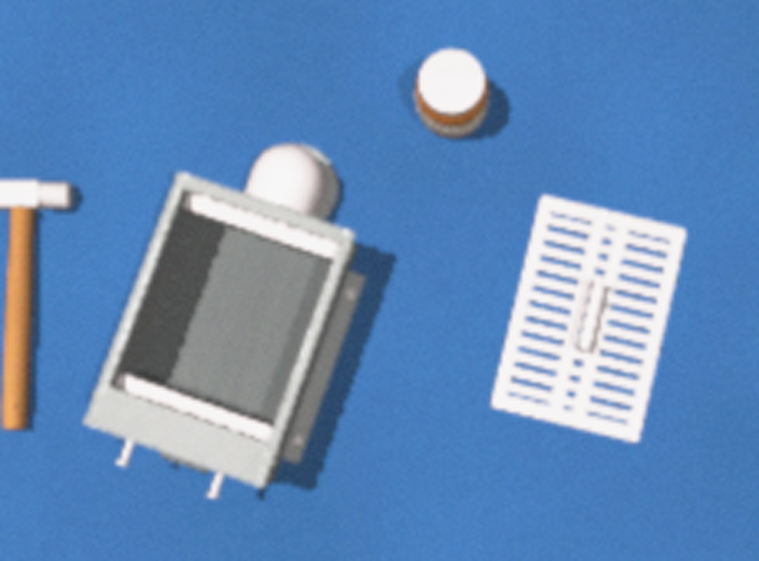

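View pics/sidec.png

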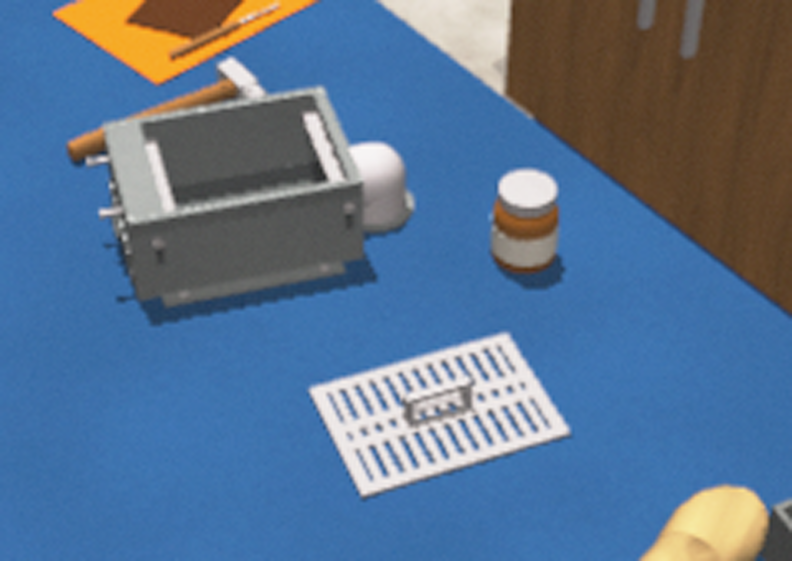

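```bash
cat > fit.py <<'E'
from h import *
from scipy.optimize import differential_evolution as DE
np.set_printoptions(precision=2,suppress=True)
def loc(P,q):
    c,s=np.cos(q[2]),np.sin(q[2]);d=P[:,:2]-q[:2];return np.stack([d@[c,s],d@[-s,c]],1)
for cam in("top","side"):
    W=np.load(cam+"0.npy");im=cv2.imread(f"pics/{cam}0.png")
    p=W.reshape(-1,3);p=p[~np.isnan(p[:,0])]
    m=(p[:,0]>380)&(p[:,0]<650)&(p[:,1]>60)&(p[:,1]<340);b=p[m]; hi=(b[:,2]>107)&(b[:,2]<121)
    def f(q):
        l=loc(b,q);x,y=l.T
        o=np.minimum.reduce([x+139,83-abs(y)]) # inside outer
        i=np.minimum.reduce([x+99,79-abs(y),99-x]) # inside mouth
        s=np.clip(np.minimum(o,-i)/2,-1,1); k=x<100
        return -(s*np.where(hi,1,-1))[k].sum()/k.sum()*1000
    if 1:
        r=DE(f,[(510,590),(170,250),(-.45,-.2)],seed=1,tol=1e-8,maxiter=300);print(cam,"box",r.x,np.degrees(r.x[2]),r.fun,np.median(b[hi,2]))
    l=loc(p,r.x);q=(abs(l[:,1])<60)
    for a,c in((-97,-87),(87,97)):
        k=q&(l[:,0]>a)&(l[:,0]<c);print("ledge z",np.percentile(p[k,2],[10,25,50,75,90]))
    # plate: bright pixels
    g=im.min(2);ok=np.zeros((400,640),bool)
    P=np.stack(np.meshgrid(np.arange(430,680,2.),np.arange(-260,-40,2.)),-1).reshape(-1,2);P=np.c_[P,np.full(len(P),5.)]
    uv=proj(cam,P).astype(np.float32);val=cv2.remap(cv2.GaussianBlur(g,(0,0),.7),uv[:,0],uv[:,1],cv2.INTER_LINEAR).ravel().astype(float)
    def f2(q):
        l=loc(P,q);ins=np.minimum(110-abs(l[:,0]),75-abs(l[:,1]));return -(np.where((ins>0)&(ins<7),val,0).sum()/((ins>0)&(ins<7)).sum()-val[(ins<0)&(ins>-7)].mean())
    r=DE(f2,[(530,580),(-170,-130),(-.35,-.15)],seed=1,tol=1e-8);print(cam,"grate",r.x,np.degrees(r.x[2]),r.fun)
E
python3 fit.py
```

```text
top box [550.14 204.14  -0.35] -20.021926116962266 -873.4454256357401 113.81720324522144
ledge z [85.89 87.53 89.24 90.82 92.44]
ledge z [13.38 17.01 88.05 90.53 92.18]
top grate [ 554.87 -149.47   -0.25] -14.067378183590554 -100.58332037071419
side box [555.6  209.94  -0.34] -19.65023360068665 -839.7698553625863 113.31380997479971
ledge z [84.71 88.35 90.85 92.36 94.08]
ledge z [14.47 84.85 88.08 91.69 93.94]
side grate [ 556.1  -149.27   -0.24] -14.005172686025654 -93.22665187530227
```

```bash
python3 - <<'E'
from h import *
out=[]
for cam,(u0,v0,u1,v1) in(("top",(205,145,320,265)),("side",(215,145,340,230))):
    im=cv2.imread(f"pics/{cam}0.png");S=5 if cam=="side" else 4.5
    c=cv2.resize(im[v0:v1,u0:u1],None,fx=S,fy=S,interpolation=cv2.INTER_CUBIC)
    for q,col in(((550.1,204.1,-20.0),(0,0,255)),((555.6,209.9,-19.7),(0,255,0))):
        a=np.radians(q[2]);R=np.array([[np.cos(a),-np.sin(a)],[np.sin(a),np.cos(a)]])
        for x0,x1,y in((-139,113,83),(-99,99,79)):
            l=np.array([[x0,-y],[x1,-y],[x1,y],[x0,y]]);w=np.c_[l@R.T+q[:2],np.full(4,114)]
            uv=(proj(cam,w)+.5-[u0,v0])*S
            cv2.polylines(c,[np.int32(uv)],True,col,1)
    out.append(c)
h=max(o.shape[0] for o in out);out=[cv2.copyMakeBorder(o,0,h-o.shape[0],0,0,0) for o in out]
o=np.hstack(out);o=cv2.resize(o,None,fx=800/o.shape[1],fy=800/o.shape[1],interpolation=cv2.INTER_AREA);cv2.imwrite("pics/ov.png",o);print(o.shape)
E
```

```text
(378, 800, 3)
```

View pics/ov.png

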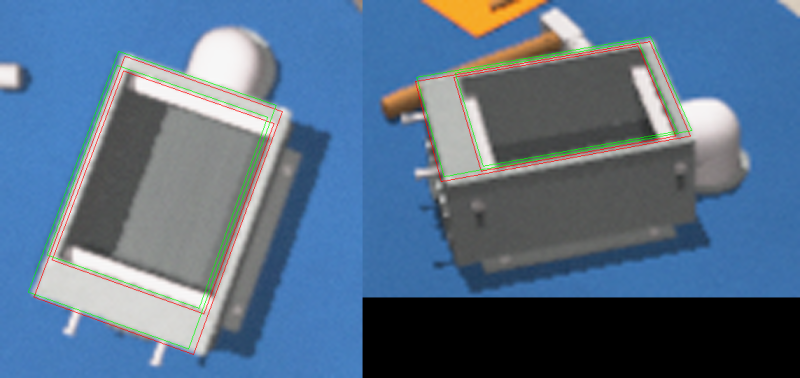

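```bash
python3 - <<'E'
from h import *
from scipy.optimize import differential_evolution as DE
np.set_printoptions(precision=2,suppress=True)
segs=[]  # (p0,p1,normal toward rim)
segs+=[((-130,83),(105,83),(0,-1),1),((-130,-83),(105,-83),(0,1),1),((-80,79),(80,79),(0,1),1),((-80,-79),(80,-79),(0,-1),1),((-139,-75),(-139,75),(1,0),1)]
pr=[[],[]];w=[]
for a,b,n,k in segs:
    a,b,n=map(np.array,(a,b,n));t=np.linspace(0,1,60)[:,None];L=a+(b-a)*t
    pr[0].append(L+n*2.);pr[1].append(L-n*2.)
A,B=np.vstack(pr[0]),np.vstack(pr[1])
ims={c:cv2.imread(f"pics/{c}0.png")[...,2].astype(np.float32) for c in("top","side")}
def samp(cam,l,q):
    R=np.array([[np.cos(q[2]),-np.sin(q[2])],[np.sin(q[2]),np.cos(q[2])]]);w=np.c_[l@R.T+q[:2],np.full(len(l),114.)]
    uv=proj(cam,w).astype(np.float32);return cv2.remap(ims[cam],uv[:,0],uv[:,1],cv2.INTER_LINEAR).ravel()
for cams in(("top",),("side",),("top","side")):
    f=lambda q:-sum((samp(c,A,q)-samp(c,B,q)).mean() for c in cams)
    r=DE(f,[(535,570),(190,225),(-.42,-.28)],seed=2,tol=1e-9);print(cams,r.x,np.degrees(r.x[2]),r.fun,f([550.1,204.1,-.35]))
    q=r.x
    for c in cams:  # profile along box x through mouth centre at z=114 lip edges
        d=(samp(c,A,q)-samp(c,B,q)).reshape(5,60).mean(1);print(c,d)
        xs=np.arange(-145,125,3.);print(np.c_[xs,np.mean([samp(c,np.c_[xs,np.full(len(xs),y)],q) for y in range(-50,51,5)],0)].astype(int).tolist())
E
```

```text
Traceback (most recent call last):
  File "h.py", line 4, in proj
    c=ctrl.calibration(cam);E=np.array(c["extrinsics"]);f=200/np.tan(np.radians(c["vfov"]/2))
ValueError: time passes only in moves, steps and waits
```

```bash
sed -i 's/ctrl.calibration(cam)/cal(cam)/; s/^def proj/import functools\n@functools.cache\ndef cal(cam): return ctrl.calibration(cam)\ndef proj/' h.py
cat > boxfit.py <<'E'
from h import *
from scipy.optimize import differential_evolution as DE
np.set_printoptions(precision=2,suppress=True)
segs=[((-130,83),(105,83),(0,-1)),((-130,-83),(105,-83),(0,1)),((-80,79),(80,79),(0,1)),((-80,-79),(80,-79),(0,-1)),((-139,-75),(-139,75),(1,0))]
pr=[[],[]]
for s in segs:
    a,b,n=map(np.array,s);L=a+(b-a)*np.linspace(0,1,60)[:,None]
    pr[0].append(L+n*2.);pr[1].append(L-n*2.)
A,B=np.vstack(pr[0]),np.vstack(pr[1])
ims={c:cv2.imread(f"pics/{c}0.png")[...,2].astype(np.float32) for c in("top","side")}
def samp(cam,l,q):
    R=np.array([[np.cos(q[2]),-np.sin(q[2])],[np.sin(q[2]),np.cos(q[2])]]);w=np.c_[l@R.T+q[:2],np.full(len(l),114.)]
    uv=proj(cam,w).astype(np.float32);return cv2.remap(ims[cam],uv[:,0],uv[:,1],cv2.INTER_LINEAR).ravel()
for cams in(("top",),("side",),("top","side")):
    f=lambda q:-sum((samp(c,A,q)-samp(c,B,q)).mean() for c in cams)
    r=DE(f,[(535,570),(190,225),(-.42,-.28)],seed=2,tol=1e-7,maxiter=150);q=r.x;print(cams,q,np.degrees(q[2]),r.fun,f([550.1,204.1,-.35]))
    for c in cams:
        print(c,(samp(c,A,q)-samp(c,B,q)).reshape(5,60).mean(1))
        if len(cams)==2:
            xs=np.arange(-145,125,4.);print(np.c_[xs,np.mean([samp(c,np.c_[xs,np.full(len(xs),y)],q) for y in range(-50,51,5)],0)].astype(int).tolist())
E
python3 boxfit.py
```

```text
('top',) [550.75 200.98  -0.35] -20.080753693267102 -38.92253112792969 -25.900253
top [ 2.41 -6.99 76.86 59.74 62.59]
('side',) [552.53 200.19  -0.34] -19.431436815131576 -22.326143264770508 -11.232535
side [-11.47   8.4   40.71  26.13  47.86]
('top', 'side') [551.75 200.46  -0.34] -19.491727110890515 -59.780555725097656 -37.13279
top [-0.85 -4.41 78.38 58.63 58.46]
[[-145, 107], [-141, 147], [-137, 198], [-133, 213], [-129, 214], [-125, 215], [-121, 215], [-117, 215], [-113, 216], [-109, 215], [-105, 215], [-101, 204], [-97, 224], [-93, 245], [-89, 245], [-85, 219], [-81, 114], [-77, 107], [-73, 122], [-69, 125], [-65, 126], [-61, 126], [-57, 125], [-53, 125], [-49, 125], [-45, 125], [-41, 124], [-37, 123], [-33, 124], [-29, 124], [-25, 123], [-21, 124], [-17, 124], [-13, 123], [-9, 123], [-5, 123], [-1, 123], [3, 123], [7, 122], [11, 123], [15, 123], [19, 122], [23, 122], [27, 123], [31, 123], [35, 123], [39, 123], [43, 124], [47, 123], [51, 122], [55, 122], [59, 123], [63, 123], [67, 123], [71, 123], [75, 121], [79, 131], [83, 221], [87, 245], [91, 245], [95, 241], [99, 214], [103
[... 166 characters left out ...]
, 183], [-125, 183], [-121, 183], [-117, 184], [-113, 183], [-109, 184], [-105, 184], [-101, 187], [-97, 212], [-93, 220], [-89, 199], [-85, 122], [-81, 83], [-77, 82], [-73, 82], [-69, 83], [-65, 82], [-61, 83], [-57, 83], [-53, 82], [-49, 82], [-45, 83], [-41, 83], [-37, 83], [-33, 83], [-29, 83], [-25, 84], [-21, 83], [-17, 83], [-13, 83], [-9, 83], [-5, 83], [-1, 83], [3, 83], [7, 83], [11, 82], [15, 83], [19, 83], [23, 83], [27, 83], [31, 83], [35, 82], [39, 83], [43, 83], [47, 82], [51, 82], [55, 82], [59, 82], [63, 82], [67, 80], [71, 77], [75, 87], [79, 167], [83, 218], [87, 223], [91, 216], [95, 166], [99, 133], [103, 170], [107, 183], [111, 179], [115, 150], [119, 116], [123, 111]]
```

```bash
cat >> h.py <<'E'
from scipy.spatial.transform import Rotation as Ro
def st():
    s=ctrl.read_state();return s,np.array(s["eef_pos"]),Ro.from_euler("xyz",s["tool_rot"]).as_matrix()
def to(P,yaw=None):
    s,p,R=st();d=R.T@(np.array(P,float)-p)/10;y=np.degrees(np.arctan2(R[1,0],R[0,0]))
    sp=0 if yaw is None else (y-yaw+90)%180-90
    print("shift cm",d.round(2),"spin",round(sp,2),"yaw",round(y,2),"tilt",R[:,2].round(4))
E
python3 - <<'E'
from h import *
to([440,400,255]);to([562.3,-150.9,255],165.95);to([562.3,-150.9,90],165.95);print(ctrl.read_state()["clock"])
E
```

```text
shift cm [-30.94 -14.22   0.13] spin 0 yaw 163.62 tilt [-0.e+00  1.e-04 -1.e+00]
shift cm [-58.21 -63.63   0.13] spin -2.33 yaw 163.62 tilt [-0.e+00  1.e-04 -1.e+00]
shift cm [-58.21 -63.63  16.63] spin -2.33 yaw 163.62 tilt [-0.e+00  1.e-04 -1.e+00]
0.6
```

Call:
{"op": "play_rows", "data": {
  "targets": [
    [0,-31,-14,0,0],
    [0,-31,-14,0,0],
    [0,-31,-14,0,0],
    [0,-31,-14,0,0],
    [0,-31,-14,0,0],
    [0,-31,-14,0,0],
    [0,-31,-14,0,0],
    [0,-58.2,-63.6,5,-2.3],
    [0,-58.2,-63.6,5,-2.3],
    [0,-58.2,-63.6,5,-2.3]
  ]
}}

```text
clock: 1.6
eef_pos: [473.6, 254.1, 243.1]
tool_rot: [3.141, 0.0, 2.896]
force: [1.5, -0.2, 0.3]
width: 85.3
gripper_force: 0.0
```

```bash
python3 -c "
from h import *
to([562.3,-150.9,90],165.95)"
```

```text
shift cm [-18.44 -37.14  15.3 ] spin -0.02 yaw 165.93 tilt [ 5.e-04  3.e-04 -1.e+00]
```

Call:
{"op": "play_rows", "data": {
  "targets": [
    [0,-18.4,-37.1,0,0],
    [0,-18.4,-37.1,0,0],
    [0,-18.4,-37.1,0,0],
    [0,-18.4,-37.1,0,0],
    [0,-18.4,-37.1,0,0],
    [0,-18.4,-37.1,0,0],
    [0,-18.4,-37.1,10,0],
    [0,-18.4,-37.1,10,0],
    [0,-18.4,-37.1,13,0],
    [0,-18.4,-37.1,13,0]
  ]
}}

```text
clock: 2.6
eef_pos: [559.9, -152.0, 110.1]
tool_rot: [-3.14, -0.003, 2.892]
force: [-0.5, 0.1, 0.6]
width: 85.2
gripper_force: 0.0
```

```bash
python3 -c "
from h import *
to([562.3,-150.9,39],165.95);save('top','t1');save('side','s1')
out=[]
for n,c in (('top','t1'),('side','s1')):
    im=cv2.imread(f'pics/{c}.png');u,v=proj(n,[562.,-151,60]).astype(int);out.append(cv2.resize(im[v-60:v+60,u-60:u+60],(400,400),interpolation=cv2.INTER_CUBIC))
cv2.imwrite('pics/g1.png',np.hstack(out))"
```

```text
shift cm [-0.22  0.18  7.11] spin -0.25 yaw 165.7 tilt [-3.3e-03 -9.0e-04 -1.0e+00]
```

View pics/g1.png

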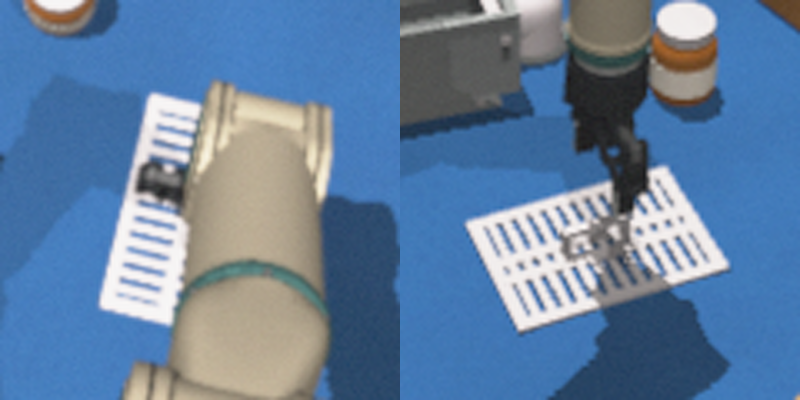

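Call:
{"op": "play_rows", "data": {
  "targets": [
    [0,-0.2,0.2,4,0],
    [0,-0.2,0.2,6.5,-0.2],
    [0,-0.2,0.2,7.1,-0.2],
    [0,-0.2,0.2,7.1,-0.2],
    [0.5,-0.2,0.2,7.1,-0.2],
    [0.8,-0.2,0.2,7.1,-0.2],
    [1,-0.2,0.2,7.1,-0.2],
    [1,-0.2,0.2,7.1,-0.2],
    [1,-0.2,0.2,7.1,-0.2],
    [1,-0.2,0.2,7.1,-0.2]
  ]
}}

```text
clock: 3.7
eef_pos: [563.9, -148.1, 42.7]
tool_rot: [-3.141, 0.001, 2.899]
force: [-1.2, -1.7, 6.2]
width: 8.3
gripper_force: 58.8
```

Call:
{"op": "play_rows", "data": {
  "targets": [
    [1,0,0,0,0],
    [1,0,0,0,0],
    [1,0,0,-0.5,0],
    [1,0,0,-1,0],
    [1,0,0,-2,0],
    [1,0,0,-3,0],
    [1,0,0,-4,0],
    [1,0,0,-6,0],
    [1,0,0,-6,0],
    [1,0,0,-6,0]
  ]
}}

```text
clock: 4.7
eef_pos: [564.2, -147.2, 102.6]
tool_rot: [3.141, 0.001, 2.899]
force: [0.0, 0.4, -6.1]
width: 8.7
gripper_force: 58.9
```

```bash
python3 -c "
from h import *
s,p,R=st();print(s['force'],s['torque'],p,s['width'],s['gripper_force'])
im,d=save('side','s2');u,v=proj('side',[562.,-151,80]).astype(int);cv2.imwrite('pics/g2.png',cv2.resize(im[v-60:v+60,u-70:u+70,::-1],(700,600),interpolation=cv2.INTER_CUBIC))
W=cloud('side',d)
t=ctrl.trace('side','grate_handle');print(t[0]['confidence'],t[0]['bbox']);w=W[t[0]['pixels']];w=w[~np.isnan(w[:,0])]
q=w[:,:2]-p[:2];a=np.radians(R_:=0) if 0 else 0
x=-(q@R[:2,0]);k=(w[:,2]<p[2]-18)&(w[:,2]>20)
A=np.c_[x,np.ones(len(x))][k];c=np.linalg.lstsq(A,w[k,2],rcond=None)[0];print('slope deg',np.degrees(np.arctan(c[0])),c,x[k].min(),x[k].max())"
```

```text
[ 4.18223594e-03  4.16008930e-01 -6.13664500e+00] [ 0.04470109  0.03102176 -0.00510976] [ 564.21139103 -147.2007064   102.64209747] 8.702821200582818 58.85655641555786
0.98 [292.1, 218.8, 373.6, 266.0]
slope deg 0.20114819113824078 [3.51071264e-03 6.48088412e+01] -120.59195682694686 100.69118608811951
```

View pics/g2.png

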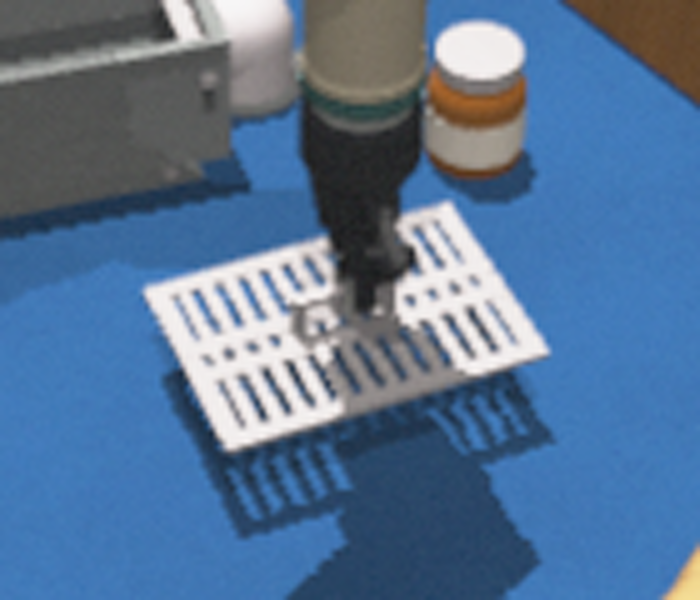

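```bash
python3 -c "
from h import *
W=np.load('top0.npy').reshape(-1,3);W=W[~np.isnan(W[:,0])]
a=np.radians(-19.8);d=W[:,:2]-[551.5,201];x=d@[np.cos(a),np.sin(a)];y=d@[-np.sin(a),np.cos(a)]
for lo in range(105,190,6):
    k=(x>lo)&(x<lo+6)&(abs(y)<50)
    print(lo,np.percentile(W[k,2],[50,90,99]).round(0))
to([587.3,188.1,210],160.2)"
```

```text
105 [113. 117. 119.]
111 [ 90. 113. 116.]
117 [78. 85. 87.]
123 [73. 82. 84.]
129 [74. 84. 86.]
135 [72. 81. 87.]
141 [70. 82. 88.]
147 [73. 82. 84.]
153 [72. 80. 83.]
159 [67. 76. 80.]
165 [63. 75. 78.]
171 [ 5. 71. 74.]
177 [ 3. 58. 62.]
183 [0. 5. 9.]
189 [ 1.  5. 10.]
shift cm [  5.71  33.11 -10.84] spin 5.93 yaw 166.13 tilt [-1.2e-03  3.0e-04 -1.0e+00]
```

Call:
{"op": "play_rows", "data": {
  "targets": [
    [1,0,0,-4,0],
    [1,0,0,-8,0],
    [1,0,0,-10.7,0],
    [1,0,0,-10.7,0]
  ]
}}

```text
clock: 5.2
eef_pos: [566.1, -147.8, 212.1]
tool_rot: [3.141, 0.007, 2.899]
force: [1.3, -0.5, -5.5]
width: 8.6
gripper_force: 59.6
```

Call:
{"op": "play_rows", "data": {
  "targets": [
    [1,0.6,3,0,0.6],
    [1,1.2,7,0,1.3],
    [1,2,11,0,2],
    [1,2.7,15,0,3],
    [1,3.4,19,0,4],
    [1,4.1,23,0,5],
    [1,4.8,27,0,5.9],
    [1,5.3,30,0,5.9],
    [1,5.6,32,0,5.9],
    [1,5.7,33.1,0,5.9]
  ]
}}

```text
clock: 6.2
eef_pos: [586.2, 190.6, 206.4]
tool_rot: [-3.14, -0.004, 2.8]
force: [0.8, 0.1, -4.4]
width: 8.3
gripper_force: 59.5
```

Call:
{"op": "play_rows", "data": {
  "targets": [
    [1,0,0,0,0],
    [1,0,0,0,0],
    [1,0,0,0,0]
  ]
}}

```text
clock: 6.5
eef_pos: [587.9, 185.3, 208.6]
tool_rot: [-3.14, -0.0, 2.794]
force: [-0.5, -0.7, -4.7]
width: 8.5
gripper_force: 59.5
```

```bash
cat >> h.py <<'E'
BX=np.array([551.5,201.0]);BA=np.radians(-19.8)
def box():
    s,p,R=st();d=p[:2]-BX;c,n=np.cos(BA),np.sin(BA)
    f=np.array(s["force"]);print("t",round(s["clock"],2),"box TCP",(d@[c,n]).round(1),(d@[-n,c]).round(1),p[2].round(1),"yaw",round(np.degrees(np.arctan2(R[1,0],R[0,0]))-180+19.8,2),"F box",(f[:2]@[c,n]).round(1),(f[:2]@[-n,c]).round(1),f[2].round(1),"T",np.round(s["torque"],2),"w",round(s["width"],1))
E
python3 - <<'E'
from h import *
box();to([587.3,188.1,160],160.2)
out=[]
for n,b in (('top',(190,130,340,280)),('side',(215,110,365,260))):
    im,d=save(n,n+"3");out.append(cv2.resize(im[b[1]:b[3],b[0]:b[2],::-1],(400,400),interpolation=cv2.INTER_CUBIC))
    W=cloud(n,d);t=ctrl.trace(n,'grate_handle')[0];w=W[t['pixels']];w=w[~np.isnan(w[:,0])];w=w[(w[:,2]>160)&(w[:,2]<185)]
    q=w[:,:2]-BX;x=q@[np.cos(BA),np.sin(BA)];y=q@[-np.sin(BA),np.cos(BA)]
    print(n,t['confidence'],len(w),np.percentile(x,[1,99]),np.percentile(y,[1,99]),np.median(w[:,2]))
cv2.imwrite('pics/g3.png',np.hstack(out))
E
```

```text
t 6.5 box TCP 39.6 -2.5 208.6 yaw -0.14 F box -0.3 -0.8 -4.7 T [-0.06 -0.03  0.04] w 8.5
shift cm [0.15 0.25 4.86] spin -0.14 yaw 160.06 tilt [-8.0e-04 -1.8e-03 -1.0e+00]
top 0.69 1236 [-74.39227733 138.60914941] [-78.2752006   52.08875467] 170.51404989489595
side 0.92 1225 [-78.03123391 139.09212709] [-80.88069381  69.6624504 ] 170.831458944112
```

View pics/g3.png

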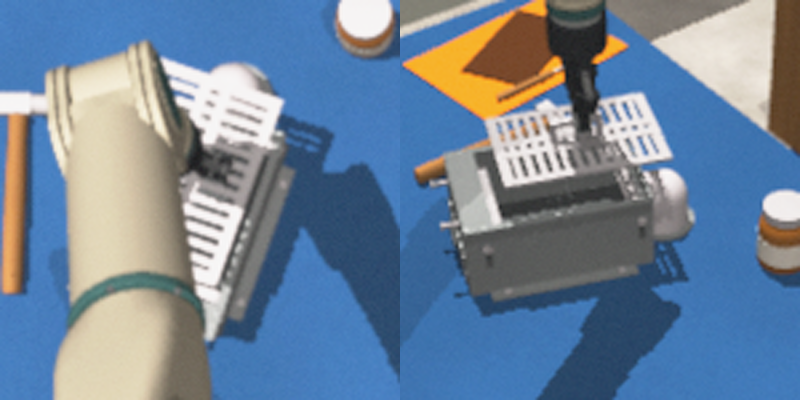

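```bash
python3 - <<'E'
from h import *
from scipy.optimize import differential_evolution as DE
np.set_printoptions(precision=2,suppress=True)
s,p,R=st();tx=-R[:2,0];tyw=np.array([-tx[1],tx[0]])
def run(cam,segs,z):
    im=cv2.imread(f"pics/{cam}3.png").min(2).astype(np.float32)
    A=[];B=[]
    for a,b,n in segs:
        a,b,n=map(np.array,(a,b,n));L=a+(b-a)*np.linspace(0,1,50)[:,None];A.append(L+n*2.);B.append(L-n*2.)
    A=np.vstack(A);B=np.vstack(B)
    def smp(l,q):
        Q=np.array([[np.cos(q[2]),-np.sin(q[2])],[np.sin(q[2]),np.cos(q[2])]]);w=np.c_[l@Q.T+q[:2],np.full(len(l),z)]
        uv=proj(cam,w).astype(np.float32);return cv2.remap(im,uv[:,0],uv[:,1],cv2.INTER_LINEAR).ravel()
    r=DE(lambda q:-(smp(A,q)-smp(B,q)).mean(),[(560,600),(170,205),(-.45,-.25)],seed=3,tol=1e-7,maxiter=150)
    d=r.x[:2]-BX;print(cam,r.x,np.degrees(r.x[2]),r.fun,"centre in box",d@[np.cos(BA),np.sin(BA)],d@[-np.sin(BA),np.cos(BA)],"rel TCP",(r.x[:2]-p[:2])@tx,(r.x[:2]-p[:2])@tyw)
run("side",[((-105,-75),(105,-75),(0,1)),((-110,-70),(-110,70),(1,0)),((110,-70),(110,70),(-1,0)),((-100,75),(-30,75),(0,-1)),((30,75),(100,75),(0,-1))],170.8)
run("top",[((-105,-75),(105,-75),(0,1)),((110,-70),(110,30),(-1,0)),((-110,-70),(-110,-40),(1,0))],170.8)
E
```

```text
side [581.65 188.06  -0.35] -19.950728660761143 -55.827125549316406 centre in box 32.74666406472628 -1.9622724670601113 rel TCP -6.463627486093215 -0.9005526679976325
top [579.97 184.77  -0.35] -19.972803950343952 -56.84364700317383 centre in box 32.281158420696904 -5.625303698276659 rel TCP -6.92484468701183 -4.564126266266269
```

Call:
{"op": "play_rows", "data": {
  "targets": [
    [1,0.1,0.3,1,0],
    [1,0.1,0.3,2.5,0],
    [1,0.1,0.3,4,0],
    [1,0.1,0.3,4.5,0],
    [1,0.1,0.3,4.5,0],
    [1,0.1,0.3,4.5,0]
  ]
}}

```text
clock: 7.3
eef_pos: [588.3, 191.1, 164.4]
tool_rot: [3.141, 0.001, 2.796]
force: [0.2, 0.1, -5.1]
width: 8.4
gripper_force: 59.5
```

```bash
python3 -c "
from h import *
box()"
```

```text
t 7.3 box TCP 38.0 3.2 164.4 yaw 0.02 F box 0.1 0.1 -5.1 T [-0.04 -0.04 -0.05] w 8.4
```

Call:
{"op": "play_rows", "data": {
  "targets": [
    [1,0,-0.1,0.2,0],
    [1,0,-0.1,0.4,0],
    [1,0,-0.1,0.6,0],
    [1,0,-0.1,0.8,0],
    [1,0,-0.1,1.0,0],
    [1,0,-0.1,1.2,0],
    [1,0,-0.1,1.2,0]
  ]
}}

```text
clock: 8.0
eef_pos: [586.3, 190.7, 152.8]
tool_rot: [-3.141, -0.002, 2.797]
force: [-5.9, 0.4, 6.1]
width: 8.5
gripper_force: 61.1
```

```bash
python3 -c "
from h import *
box()"
```

```text
t 8.0 box TCP 36.2 2.1 152.8 yaw 0.07 F box -5.7 -1.6 6.1 T [-0.19  0.84 -0.03] w 8.5
```

Call:
{"op": "play_rows", "data": {
  "targets": [
    [1,0,0,0.15,0],
    [1,0,0,0.3,0],
    [1,0,0,0.45,0],
    [1,0,0,0.6,0],
    [1,0,0,0.75,0],
    [1,0,0,0.75,0]
  ]
}}

```text
clock: 8.6
eef_pos: [583.8, 191.6, 144.8]
tool_rot: [-3.14, -0.007, 2.798]
force: [-10.5, 1.8, 5.6]
width: 9.0
gripper_force: 62.1
```

```bash
python3 - <<'E'
from h import *
box()
im,d=save('side','s4');b=(215,110,365,250);cv2.imwrite('pics/g4.png',cv2.resize(im[b[1]:b[3],b[0]:b[2],::-1],(640,597),interpolation=cv2.INTER_CUBIC))
W=cloud('side',d);t=ctrl.trace('side','grate_handle')[0];w=W[t['pixels']];w=w[~np.isnan(w[:,0])];q=w[:,:2]-BX;x=q@[np.cos(BA),np.sin(BA)];y=q@[-np.sin(BA),np.cos(BA)]
k=(x>0)&(abs(y+20)<55)&(w[:,2]>112)&(w[:,2]<140)
print(t['confidence'],x.min(),x.max())
k=(w[:,2]>70)&(w[:,2]<145)&(abs(x-36)>40)
for i in range(3):
    c=np.polyfit(x[k],w[k,2],1);k&=abs(np.polyval(c,x)-w[:,2])<6
print(k.sum(),np.degrees(np.arctan(c[0])),np.polyval(c,[-99,99]))
E
```

```text
t 8.6 box TCP 33.6 2.1 144.8 yaw 0.11 F box -10.5 -1.8 5.6 T [ 0.17  1.7  -0.07] w 9.0
0.76 -78.68723340398014 166.13547408503274
639 9.780344505898043 [ 83.19648769 117.32707931]
```

View pics/g4.png

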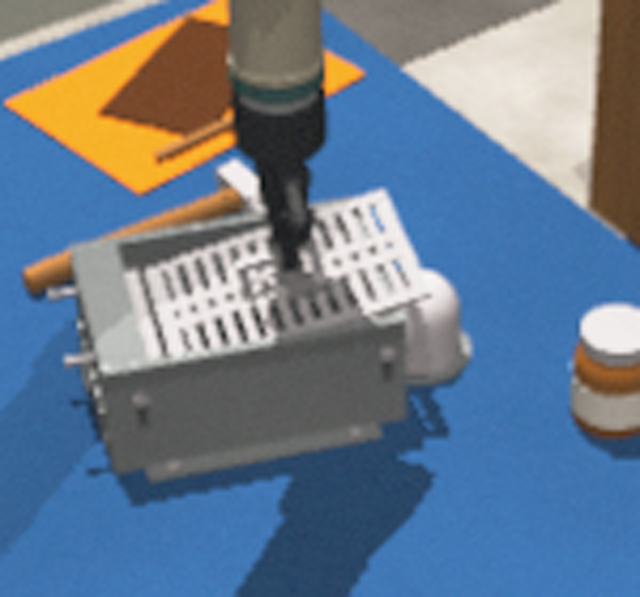

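Call:
{"op": "play_rows", "data": {
  "targets": [
    [1,0,0,-0.6,0],
    [1,0,0,-1.2,0],
    [1,0,0,-1.8,0],
    [1,0,0,-1.8,0],
    [1,0.5,0,-1.8,0],
    [1,1,0,-1.8,0],
    [1,1.5,0,-1.8,0],
    [1,2,0,-1.8,0],
    [1,2,0,-1.8,0],
    [1,2,0,-1.8,0]
  ]
}}

```text
clock: 9.7
eef_pos: [568.8, 197.0, 162.7]
tool_rot: [3.141, 0.0, 2.797]
force: [0.2, 0.2, -4.5]
width: 8.6
gripper_force: 60.6
```

```bash
cat > pl.py <<'E'
from h import *
def plate(n):
    box();X,p,R=st()[0],*st()[1:]
    tx=(p[:2]-BX)@[np.cos(BA),np.sin(BA)]
    im,d=save('side',n);W=cloud('side',d);t=ctrl.trace('side','grate_handle')
    for t in t[:1]:
        w=W[t['pixels']];w=w[~np.isnan(w[:,0])];q=w[:,:2]-BX;x=q@[np.cos(BA),np.sin(BA)];y=q@[-np.sin(BA),np.cos(BA)]
        k=(w[:,2]>70)&(w[:,2]<150)&(abs(x-tx)>40)
        for i in range(4):
            c=np.polyfit(x[k],w[k,2],1);k&=abs(np.polyval(c,x)-w[:,2])<5
        print(round(t['confidence'],2),k.sum(),"tilt",np.degrees(np.arctan(c[0])).round(2),"z at -99,0,99",np.polyval(c,[-99,0,99]).round(1),"x",np.percentile(x[k],[.5,99.5]).round(1),"y",np.percentile(y[k],[.5,99.5]).round(1))
E
python3 -c "
from pl import *
plate('s5')"
```

```text
t 9.7 box TCP 17.6 2.1 162.7 yaw 0.05 F box 0.1 0.2 -4.5 T [-0.01 -0.03 -0.03] w 8.6
0.98 542 tilt 7.67 z at -99,0,99 [107.3 120.6 134. ] x [-95.  121.2] y [-77.6  77.4]
```

Call:
{"op": "play_rows", "data": {
  "targets": [
    [1,0,0,0.3,0],
    [1,0,0,0.6,0],
    [1,0,0,0.8,0],
    [1,0.3,0,0.8,0],
    [1,0.6,0,0.8,0],
    [1,0.8,0,0.8,0],
    [1,0.8,0,0.8,0],
    [1,0.8,0,0.8,0]
  ]
}}

```text
clock: 10.6
eef_pos: [561.3, 199.6, 154.8]
tool_rot: [3.141, 0.0, 2.797]
force: [0.4, 0.2, -4.6]
width: 9.0
gripper_force: 60.5
```

```bash
python3 -c "
from pl import *
plate('s6')"
```

```text
t 10.6 box TCP 9.7 2.1 154.8 yaw 0.03 F box 0.3 0.3 -4.6 T [ 0.    0.   -0.01] w 9.0
0.75 431 tilt 7.84 z at -99,0,99 [100.3 113.9 127.6] x [-93.4 113.6] y [-77.2  77.1]
```

Call:
{"op": "play_rows", "data": {
  "targets": [
    [1,0,0,0.1,0],
    [1,0,0,0.2,0],
    [1,0,0,0.3,0],
    [1,0,0,0.3,0]
  ]
}}

```text
clock: 11.1
eef_pos: [561.1, 199.4, 151.3]
tool_rot: [-3.141, -0.0, 2.796]
force: [0.6, -0.5, -4.3]
width: 8.3
gripper_force: 60.5
```

```bash
python3 -c "
from pl import *
plate('s6b')"
```

```text
t 11.1 box TCP 9.6 1.8 151.3 yaw 0.02 F box 0.7 -0.3 -4.3 T [-0.   -0.01 -0.03] w 8.3
0.87 509 tilt 7.83 z at -99,0,99 [ 97.3 110.9 124.5] x [-94.8 112.5] y [-75.6  74.9]
```

Call:
{"op": "play_rows", "data": {
  "targets": [
    [1,0,0,0.05,0],
    [1,0,0,0.1,0],
    [1,0,0,0.15,0],
    [1,0,0,0.2,0],
    [1,0,0,0.2,0]
  ]
}}

```text
clock: 11.7
eef_pos: [561.2, 199.5, 149.5]
tool_rot: [-3.141, -0.0, 2.796]
force: [0.7, 0.2, -4.4]
width: 8.8
gripper_force: 60.5
```

```bash
python3 -c "
from pl import *
box()"
```

```text
t 11.7 box TCP 9.6 1.9 149.5 yaw 0.03 F box 0.6 0.4 -4.4 T [-0.06 -0.01  0.01] w 8.8
```

Call:
{"op": "play_rows", "data": {
  "targets": [
    [1,0,0,0.05,0],
    [1,0,0,0.1,0],
    [1,0,0,0.15,0],
    [1,0,0,0.2,0],
    [1,0,0,0.2,0]
  ]
}}

```text
clock: 12.2
eef_pos: [561.8, 199.4, 147.8]
tool_rot: [3.141, 0.001, 2.796]
force: [2.1, -1.1, -3.6]
width: 8.5
gripper_force: 60.8
```

```bash
python3 -c "
from pl import *
plate('s7')"
```

```text
t 12.2 box TCP 10.2 2.0 147.8 yaw 0.01 F box 2.3 -0.3 -3.6 T [-0.06 -0.09  0.01] w 8.5
0.92 485 tilt 7.39 z at -99,0,99 [ 95.2 108.  120.9] x [-94.3 112.4] y [-75.9  70.9]
```

Call:
{"op": "play_rows", "data": {
  "targets": [
    [1,0.2,0,0,0],
    [1,0.4,0,0,0],
    [1,0.6,0,0,0],
    [1,0.8,0,0,0],
    [1,1.0,0,0,0],
    [1,1.2,0,0,0],
    [1,1.4,0,0,0],
    [1,1.4,0,0,0],
    [1,1.4,0,0,0]
  ]
}}

```text
clock: 13.2
eef_pos: [551.7, 203.0, 149.0]
tool_rot: [3.139, 0.007, 2.795]
force: [6.7, -3.4, -0.4]
width: 8.5
gripper_force: 61.0
```

```bash
python3 -c "
from pl import *
plate('s8')"
```

```text
t 13.2 box TCP -0.5 1.9 149.0 yaw -0.07 F box 7.4 -0.9 -0.4 T [-0.81 -1.35 -0.02] w 8.5
0.79 474 tilt 7.75 z at -99,0,99 [ 96.6 110.1 123.5] x [-95.6 103. ] y [-75.4  77.9]
```

Call:
{"op": "play_rows", "data": {
  "targets": [
    [1,0.2,0,0,0],
    [1,0.4,0,0,0],
    [1,0.6,0,0,0],
    [1,0.8,0,0,0],
    [1,0.8,0,0,0],
    [1,0.8,0,0,0]
  ]
}}

```text
clock: 13.9
eef_pos: [545.3, 205.3, 149.3]
tool_rot: [3.139, 0.009, 2.794]
force: [8.2, -4.7, -0.5]
width: 8.5
gripper_force: 61.1
```

```bash
python3 -c "
from pl import *
plate('s9')"
```

```text
t 13.9 box TCP -7.3 1.9 149.3 yaw -0.09 F box 9.3 -1.6 -0.5 T [-0.95 -1.66  0.01] w 8.5
0.56 401 tilt 7.89 z at -99,0,99 [ 97.7 111.4 125.2] x [-95.3  95.6] y [-76.   77.1]
```

Call:
{"op": "play_rows", "data": {
  "targets": [
    [1,0.1,0,0,0],
    [1,0.2,0,0,0],
    [1,0.3,0,0,0],
    [1,0.4,0,0,0],
    [1,0.4,0,0,0]
  ]
}}

```text
clock: 14.5
eef_pos: [542.1, 206.4, 149.5]
tool_rot: [3.138, 0.01, 2.794]
force: [10.5, -5.4, 0.5]
width: 8.5
gripper_force: 61.2
```

```bash
python3 -c "
from pl import *
plate('s10')
im=cv2.imread('pics/s10.png');b=(215,140,345,235);cv2.imwrite('pics/g10.png',cv2.resize(im[b[1]:b[3],b[0]:b[2]],(780,570),interpolation=cv2.INTER_CUBIC))"
```

```text
t 14.5 box TCP -10.7 1.9 149.5 yaw -0.11 F box 11.7 -1.5 0.5 T [-1.04 -1.92 -0.01] w 8.5
0.66 464 tilt 8.35 z at -99,0,99 [ 98.3 112.9 127.4] x [-92.7  92.1] y [-75.6  74. ]
```

View pics/g10.png

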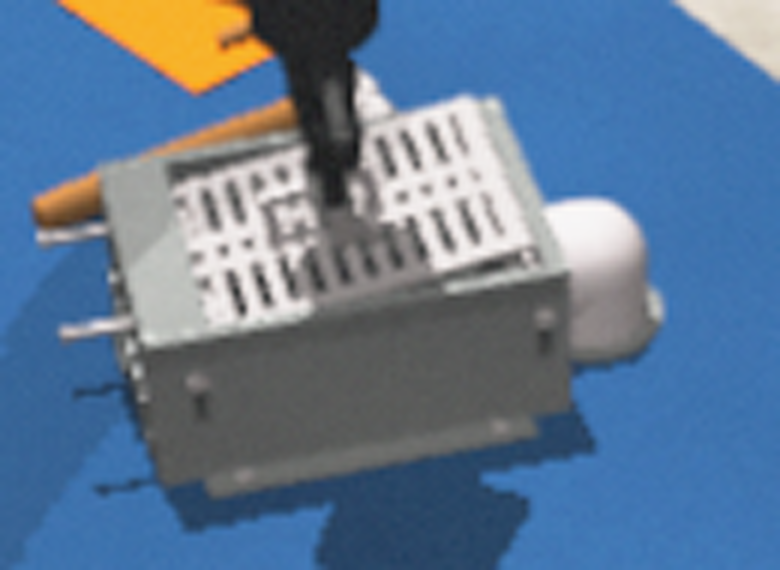

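Call:
{"op": "play_rows", "data": {
  "targets": [
    [1,0,0,0.1,0],
    [1,-0.05,0,0.25,0],
    [1,-0.1,0,0.4,0],
    [1,-0.15,0,0.55,0],
    [1,-0.2,0,0.7,0],
    [1,-0.2,0,0.7,0],
    [1,-0.2,0,0.7,0]
  ]
}}

```text
clock: 15.3
eef_pos: [544.6, 205.6, 143.1]
tool_rot: [3.138, 0.011, 2.794]
force: [10.3, -5.6, 4.2]
width: 8.6
gripper_force: 61.5
```

```bash
python3 -c "
from pl import *
plate('s11')"
```

```text
t 15.3 box TCP -8.1 2.0 143.1 yaw -0.14 F box 11.6 -1.8 4.2 T [-1.02 -1.52  0.02] w 8.6
0.7 171 tilt -3.78 z at -99,0,99 [106.5 100.   93.4] x [-139.7  112. ] y [-89.2  92.5]
```

```bash
cat > pl.py <<'E'
from h import *
def plate(n,g=6):
    box();s,p,R=st();tx=(p[:2]-BX)@[np.cos(BA),np.sin(BA)]
    im,d=save('side',n);W=cloud('side',d).reshape(-1,3);w=W[~np.isnan(W[:,0])]
    q=w[:,:2]-BX;x=q@[np.cos(BA),np.sin(BA)];y=q@[-np.sin(BA),np.cos(BA)]
    m=(abs(y)<68)&(abs(x)<120);w,x,y=w[m],x[m],y[m];best=0
    for a in np.arange(-1,12,.25):
        for z0 in np.arange(85,125,1.):
            k=(abs(z0+np.tan(np.radians(a))*x-w[:,2])<3)&(abs(x)<90)
            if k.sum()>best: best=k.sum();K=k
    for i in range(5):
        c=np.polyfit(x[K],w[K,2],1);r=w[:,2]-np.polyval(c,x);K=(abs(r)<3.5)&(abs(x)<95)
    e=np.percentile(x[(abs(r)<3.5)&(abs(y)<50)],[.5,99.5])
    print(K.sum(),"tilt",np.degrees(np.arctan(c[0])).round(2),"ztop at -99,0,99",np.polyval(c,[-99,0,99]).round(1),"x",e.round(1))
E
python3 -c "
from pl import *
plate('s11b')"
```

```text
t 15.4 box TCP -8.1 2.0 143.1 yaw -0.14 F box 10.9 -2.4 3.7 T [-0.99 -1.53  0.01] w 8.8
619 tilt 5.4 ztop at -99,0,99 [ 96.8 106.1 115.5] x [-95.2 111.2]
```

Call:
{"op": "play_rows", "data": {
  "targets": [
    [1,0,0,0.1,0],
    [1,-0.05,0,0.2,0],
    [1,-0.1,0,0.3,0],
    [1,-0.1,0,0.45,0],
    [1,-0.15,0,0.55,0],
    [1,-0.15,0,0.55,0]
  ]
}}

```text
clock: 16.05
eef_pos: [546.2, 205.0, 137.5]
tool_rot: [3.138, 0.011, 2.793]
force: [10.0, -5.1, 3.5]
width: 8.6
gripper_force: 61.4
```

```bash
python3 -c "
from pl import *
plate('s12')"
```

```text
t 16.05 box TCP -6.3 2.0 137.5 yaw -0.15 F box 11.1 -1.4 3.5 T [-1.02 -1.62  0.04] w 8.6
602 tilt 3.08 ztop at -99,0,99 [ 94.9 100.2 105.5] x [-95.4  99. ]
```

Call:
{"op": "play_rows", "data": {
  "targets": [
    [1,-0.05,0,0.1,0],
    [1,-0.15,0,0.2,0],
    [1,-0.25,0,0.3,0],
    [1,-0.3,0,0.4,0],
    [1,-0.3,0,0.45,0],
    [1,-0.3,0,0.45,0]
  ]
}}

```text
clock: 16.7
eef_pos: [547.6, 204.5, 132.5]
tool_rot: [3.139, 0.009, 2.794]
force: [8.0, -4.8, 2.8]
width: 8.5
gripper_force: 61.3
```

```bash
python3 -c "
from pl import *
plate('s13')"
```

```text
t 16.7 box TCP -4.8 1.9 132.5 yaw -0.11 F box 9.2 -1.8 2.8 T [-0.79 -1.29 -0.  ] w 8.5
590 tilt 0.47 ztop at -99,0,99 [94.1 95.  95.8] x [-95.5 102.7]
```

Call:
{"op": "play_rows", "data": {
  "targets": [
    [1,0,0,0.1,0],
    [1,-0.2,0,0.1,0],
    [1,-0.4,0,0.1,0],
    [1,-0.6,0,0.1,0],
    [1,-0.8,0,0.1,0],
    [1,-1.0,0,0.1,0],
    [1,-1.2,0,0.1,0],
    [1,-1.2,0,0.1,0]
  ]
}}

```text
clock: 17.55
eef_pos: [548.1, 204.4, 131.9]
tool_rot: [-3.14, -0.011, 2.798]
force: [-15.7, 0.4, 26.0]
width: 8.4
gripper_force: 64.2
```

```bash
python3 -c "
from pl import *
plate('s14')"
```

```text
t 17.55 box TCP -4.3 2.0 131.9 yaw 0.13 F box -14.9 -5.0 26.0 T [ 0.32  3.58 -0.02] w 8.4
553 tilt -0.05 ztop at -99,0,99 [94.4 94.3 94.2] x [-95.1 102.5]
```

Call:
{"op": "play_rows", "data": {
  "targets": [
    [1,0.4,0,-0.1,0],
    [1,0.4,0,-0.2,0],
    [1,0.4,0,-0.2,0]
  ]
}}

```text
clock: 17.9
eef_pos: [551.2, 203.1, 132.1]
tool_rot: [3.141, 0.001, 2.796]
force: [2.2, -1.4, 0.3]
width: 8.7
gripper_force: 61.0
```

```bash
python3 -c "
from pl import *
plate('s15')"
```

```text
t 17.9 box TCP -1.0 1.9 132.1 yaw -0.01 F box 2.5 -0.6 0.3 T [-0.09 -0.01  0.03] w 8.7
532 tilt -0.97 ztop at -99,0,99 [96.5 94.8 93.2] x [-95.7 103.2]
```

Call:
{"op": "play_rows", "data": {
  "targets": [
    [1,-0.2,0,0,0],
    [1,-0.4,0,0,0],
    [1,-0.6,0,0,0],
    [1,-0.6,0,0,0]
  ]
}}

```text
clock: 18.35
eef_pos: [553.4, 202.5, 132.0]
tool_rot: [-3.14, -0.006, 2.797]
force: [-7.1, -0.1, 11.1]
width: 8.2
gripper_force: 62.4
```

```bash
python3 -c "
from pl import *
plate('s16')"
```

```text
t 18.35 box TCP 1.3 2.0 132.0 yaw 0.07 F box -6.6 -2.5 11.1 T [ 0.19  1.67 -0.06] w 8.2
573 tilt 0.07 ztop at -99,0,99 [94.4 94.5 94.7] x [-95.3 101.9]
```

```bash
python3 - <<'E'
from h import *
for f in ("side0","s10","s16"):
    if f=="side0": W=np.load("side0.npy")
    else: W=None
    im=cv2.imread(f"pics/{f}.png").astype(float)
    # pin brightness along pin line: sample rows at several z,y
    best=None
    xs=np.arange(-200,-138,1.);c,s=np.cos(BA),np.sin(BA)
    for y in list(range(-60,-20,2))+list(range(20,60,2)):
        for z in range(88,110,2):
            P=np.c_[BX[0]+c*xs-s*y,BX[1]+s*xs+c*y,np.full(len(xs),z)];uv=proj("side",P).astype(np.float32)
            v=cv2.remap(im[...,2].astype(np.float32),uv[:,0],uv[:,1],cv2.INTER_LINEAR).ravel()
            sc=v[xs>-160].mean()
            if best is None or sc>best[0]: best=(sc,y,z,v)
    v=best[3];print(f,best[:3],v[::3].astype(int).tolist())
E
```

```text
side0 (np.float32(194.26656), -34, 90) [60, 61, 60, 60, 60, 61, 61, 62, 61, 61, 62, 65, 89, 183, 216, 221, 207, 192, 181, 175, 167]
s10 (np.float32(197.84366), -34, 90) [53, 55, 55, 53, 55, 60, 79, 153, 190, 191, 174, 162, 164, 188, 215, 224, 212, 196, 185, 180, 172]
s16 (np.float32(185.46257), -34, 90) [62, 57, 55, 54, 54, 54, 54, 55, 88, 123, 146, 152, 148, 162, 188, 192, 191, 190, 185, 178, 174]
```

Call:
{"op": "play_rows", "data": {
  "targets": [
    [1,0,0,-0.1,0],
    [1,-0.1,0,-0.1,0],
    [1,-0.3,0,-0.12,0],
    [1,-0.5,0,-0.14,0],
    [1,-0.5,0,-0.14,0]
  ]
}}

```text
clock: 18.9
eef_pos: [559.1, 200.2, 132.4]
tool_rot: [-3.14, -0.004, 2.797]
force: [-4.0, 1.9, 0.2]
width: 8.5
gripper_force: 61.0
```

```bash
cat >> pl.py <<'E'
def pin(f):
    im=cv2.imread(f"pics/{f}.png")[...,2].astype(np.float32);xs=np.arange(-200,-138,.5);c,s=np.cos(BA),np.sin(BA);y=-34
    P=np.c_[BX[0]+c*xs-s*y,BX[1]+s*xs+c*y,np.full(len(xs),90)];uv=proj("side",P).astype(np.float32)
    v=cv2.remap(im,uv[:,0],uv[:,1],cv2.INTER_LINEAR).ravel();print("pin head",xs[np.argmax(v>110)],"(rest -162.5 home -167.5 back -181)")
E
python3 -c "
from pl import *
plate('s17');pin('s17')"
```

```text
t 18.9 box TCP 7.4 1.9 132.4 yaw 0.05 F box -4.4 0.4 0.2 T [ 0.28  1.24 -0.07] w 8.5
553 tilt 0.44 ztop at -99,0,99 [94.3 95.1 95.8] x [-95.6 101.9]
pin head -167.5 (rest -162.5 home -167.5 back -181)
```

Call:
{"op": "play_rows", "data": {
  "targets": [
    [1,0.1,0,0.03,0],
    [1,0.1,0,0.05,0],
    [1,0.1,0,0.05,0]
  ]
}}

```text
clock: 19.25
eef_pos: [559.1, 200.2, 132.4]
tool_rot: [-3.141, -0.001, 2.797]
force: [-4.7, 0.9, 0.6]
width: 8.6
gripper_force: 61.2
```

```bash
python3 -c "
from pl import *
plate('s18');pin('s18')"
```

```text
t 19.25 box TCP 7.4 1.9 132.4 yaw 0.04 F box -4.7 -0.7 0.6 T [ 0.38  1.38 -0.09] w 8.6
561 tilt 0.35 ztop at -99,0,99 [94.3 94.9 95.5] x [-94.7 102.1]
pin head -167.5 (rest -162.5 home -167.5 back -181)
```

Call:
{"op": "play_rows", "data": {
  "targets": [
    [1,0.15,0,0.03,0],
    [1,0.2,0,0.06,0],
    [1,0.2,0,0.09,0],
    [1,0.2,0,0.09,0]
  ]
}}

```text
clock: 19.7
eef_pos: [559.1, 200.2, 132.2]
tool_rot: [3.141, 0.002, 2.796]
force: [-1.0, -2.3, 5.8]
width: 8.7
gripper_force: 61.6
```

```bash
python3 -c "
from pl import *
plate('s19');pin('s19')"
```

```text
t 19.7 box TCP 7.4 1.8 132.2 yaw -0.01 F box -0.2 -2.5 5.8 T [-0.2   0.72  0.01] w 8.7
566 tilt -0.27 ztop at -99,0,99 [94.7 94.3 93.8] x [-94.9 102.2]
pin head -167.5 (rest -162.5 home -167.5 back -181)
```

Call:
{"op": "play_rows", "data": {
  "targets": [
    [0.8,0,0,0,0],
    [0.6,0,0,0,0],
    [0.5,0,0,0,0],
    [0.5,0,0,0,0],
    [0.5,0,0,0,0],
    [0.5,0,0,-1,0],
    [0.5,0,0,-3,0],
    [0.5,0,0,-6,0],
    [0.5,0,0,-10,0],
    [0.5,0,0,-14,0]
  ]
}}

```text
clock: 20.75
eef_pos: [557.7, 200.6, 273.5]
tool_rot: [-3.142, -0.0, 2.796]
force: [0.8, 1.0, -0.2]
width: 42.8
gripper_force: 0.0
```

Call:
{"op": "play_rows", "data": {
  "targets": [
    [0.5,0,-4,-2,0],
    [0.5,0,-8,-2,0],
    [0.5,0,-12,-2,0],
    [0.5,0,-17,-2,0],
    [0.5,0,-22,-2,0],
    [0.5,0,-26,-2,0],
    [0.5,0,-30,-2,0],
    [0.5,0,-30,-2,0],
    [0.5,0,-30,-2,0]
  ]
}}

```text
clock: 21.65
eef_pos: [456.4, -82.3, 292.4]
tool_rot: [3.141, 0.001, 2.794]
force: [-0.1, 0.9, 0.5]
width: 42.4
gripper_force: 0.0
```

```bash
python3 - <<'E'
from pl import *
box();im,d=save('top','t20');ims,_=save('side','s20');pin('s20')
W=cloud('top',d).reshape(-1,3);w=W[~np.isnan(W[:,0])];q=w[:,:2]-BX;x=q@[np.cos(BA),np.sin(BA)];y=q@[-np.sin(BA),np.cos(BA)]
k=(abs(x)<95)&(abs(y)<70)&(w[:,2]>86)&(w[:,2]<104)
A=np.c_[x,y,np.ones(len(x))];c=np.linalg.lstsq(A[k],w[k,2],rcond=None)[0];print("plane",np.degrees(c[:2]),c[2])
h=(abs(x)<60)&(abs(y)<20)&(w[:,2]>112);print("handle",x[h].min(),x[h].max(),y[h].mean(),np.median(w[h,2]))
o=[cv2.resize(i[b[1]:b[3],b[0]:b[2],::-1],(400,400),interpolation=cv2.INTER_CUBIC) for i,b in((im,(190,130,340,280)),(ims,(215,110,365,260)))]
cv2.imwrite('pics/g20.png',np.hstack(o))
E
```

```text
t 21.65 box TCP 6.5 -298.8 292.4 yaw -0.13 F box -0.4 0.8 0.5 T [-0.01 -0.05  0.01] w 42.4
pin head -167.5 (rest -162.5 home -167.5 back -181)
plane [-0.06561143 -0.04813303] 94.28150165697312
handle -37.128876838367894 32.21682112838784 0.1750996225515129 126.25532986289727
```

View pics/g20.png

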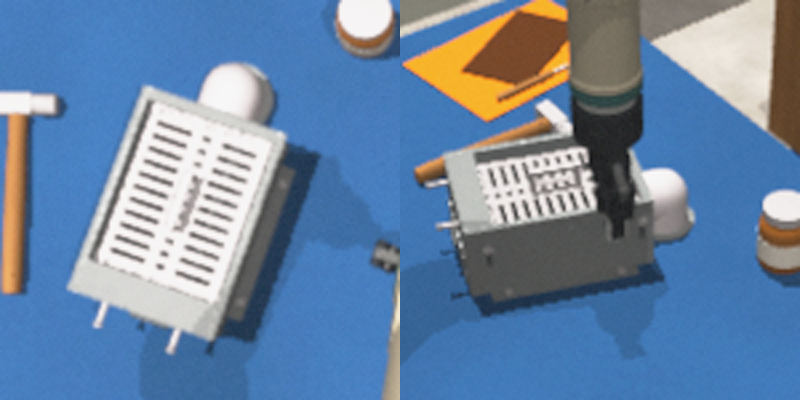

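The top picture shows the grate lying flat in the mouth (level within 0.1°). Its ends are under both lips, and the handle is up with its middle near (190,205), about x −2 in the box frame. The pins are at their home depth and the gripper is clear.

```bash
python3 -c "
from cell import ctrl
print(ctrl.finish_job())"
```

```text
the job is handed in; nothing more can be done
None
```

The grate is home and handed in at about 22 s: flat on the ledges with both ends under the lips, handle up, gripper clear, bystanders not touched; while sliding it home it bound briefly and I pressed with up to about 30 N before easing off.

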